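Kitting power-supply parts from the delivery rack into die-cut foam

ROBOT

A 6-joint arm with a two-finger parallel gripper is mounted at the origin on the work surface. World frame = base frame: x ahead of the robot, y to its left, z up, the work surface at z = 0. Lengths are in m, angles in rad, forces in N, time in s.
With the tool pointing down it reaches from about 0.375 to 0.825 m from the base axis. Payload 5.5 kg.
Tool frame: the origin (TCP) lies at the very end of the fingers, on their centre line; the grasp point (between the pads) lies 19 mm behind it; z points along the fingers, y is the line along which they close (so a half turn about z gives the same grasp; the last joint's range is limited). The gripper opens to 85 mm and grips with 20 to 120 N. Pads are 22 mm wide; open, the fingers measure 114 mm over their backs; the gripper's body (76 mm by 85 mm) begins 54 mm behind the grasp point. The pads swing forward as they close: fully open they stand 13 mm farther back than shut.
Start: joints at [1.235, 0.314, -0.047, 1.21, 0, 1.571], TCP at [0.198, 0.566, 0.231] pointing down, gripper open.
Joint ranges: [-2.67, 2.67], [-0.69, 1.73], [-1.03, 1.25], [-2.08, 2.16], [-1.42, 1.45], [-3.14, 3.14]. Speed limits (rad/s): [2.39, 2.39, 3.01, 3.14, 3.14, 3.14].

INTERFACE

Orientations are given as a unit quaternion [x, y, z, w].
In Python, from bench import ctrl gives the robot as it stands. The module is installed in compiled form; this text tells all that it offers.
- The arm moves only by the shell command python3 -m pendant 'ROWS' [OPENING] [FORCE]. ROWS is JSON, a list of rows, each a list of 6 numbers: the shift along the tool's x, y, z in mm, then the turn, a rotation vector about the tool's x, y, z in rad. In form: [[x, y, z, rx, ry, rz], ...]. A call has 1 to 8 rows; each row shifts and turns the commanded pose from where the row before left it, along the tool's axes as they then stand; what a row does not reach is not made up. A row lasts 1/10 s, in which the tool goes at most 50 mm and 8.59 degrees, less where a joint would pass 70% of its speed; a pose out of reach is approached as far as the arm can. A call is refused whole if a number of a shift passes 50 or a number of a turn 0.15, either way. A call with a gripper value outside its range is refused whole. OPENING is the closure in counts, from 0 (fully open) to 255 (shut), set as the call begins (- or left out, the last holds). The fingers move at their own pace and stop on an object; FORCE is the grip in N (left out, the last holds). Time passes only in rows, so rows that do not move let the fingers close. It gives the time, the measured TCP pose, the force, the opening and the grip force at its end, in the units of the state.
- ctrl.sense(): the state, without advancing time (a new reading comes with each control period).
- ctrl.grab_frame(name): name is "scene" or "top"; returns a dict with "pixels" (480x640x3 uint8, blue, green, red), "vertical_fov" (degrees; the focal length in pixels is half the picture's height over the tangent of half this angle, whatever the lens; pixels are square), "cx", "cy" (the principal point, pixels), "R" (3x3) and "t" (3): a world point X has camera coordinates R X + t. Camera axes: x right, y down, z forward; pixel columns grow to the right and rows downward; lengths in m; the calibration is good to about 2 mm. A picture is of the moment at which its call begins. There is no depth.
- ctrl.finish_job(): hands the job in; it is judged then, once.
The state is a dict: "clock": time; "q": joint angles; "qvel": joint speeds; "joint_torque": joint torques, N m; "ee_pos": TCP position; "tcp_rot": TCP orientation; "wrist_force": force on the tool from outside, world axes, zero at the start; "moment": the same for the moment, N m; "grip_width": opening from 0.0 (shut) to 1.0 (fully open); "grip_force": force on a finger pad.
Only numpy, scipy, OpenCV 4.12 (cv2) and the standard library are available. Lean on these libraries where they do the work, as an engineer would, in place of code of your own. Each camera call takes 0.05 s, during which the arm holds its last target. There are 200 camera calls.

TASK

Kit the parts for the next power supply: take the row of four parts out of the delivery rack (blower fan, transformer, finned heat sink, ring choke) and put each one into the foam pocket cut to its own outline in the kit rack, where the pockets stand in an order of their own, turned so that it fits and sits flat on the pocket floor. Lower the parts in rather than dropping them, and leave the solder reel and the cutters where they lie.

Things in the scene. Friction and masses are not known exactly. Their poses are not given: they have to be found in the camera images.
- blower: Dark grey blower fan lying flat in the delivery rack, 54 x 60 x 30 mm (x,y,z), 100 g: round scroll of radius 27 mm (axis 3 mm to -y of the origin) with a straight duct from x=+2 to +27 mm running to +y, mouth at y=+30 mm. Flank x=+27 mm flat, x=-27 mm round: grip across x (54 mm). Origin: centre of its underside (all parts), 30 mm above the bench, z up. Yaw within 0.4 rad of the rack's.
- transformer: Mains transformer standing in the delivery rack, 220 g: dark steel core 16 x 48 x 40 mm (x,y,z) through a yellow-taped winding 34 x 28 mm in plan, 4 to 36 mm high; a plus sign from above. Grip across x on the winding (34 mm). Either way round fits. Origin: centre of its underside, 30 mm above the bench, z up. Yaw within 0.6 rad of the rack's.
- heatsink: Aluminium finned heat sink standing in the delivery rack, 25 x 50 x 38 mm (x,y,z), 80 g: plate on the -x side, eight upright fins to +x. Grip across x (25 mm). Either way round fits. Origin: centre of its underside, 30 mm above the bench, z up. Yaw within 0.6 rad of the rack's.
- choke: Copper-wound ring choke lying flat, 47 mm over the winding, 18 mm hole, 26 mm high, 130 g; any yaw fits. Origin: centre of its underside. Delivery rack: light grey sheet metal, 108 x 370 mm, deck 30 mm above the bench, four bays in a row (90 mm pitch, one loose part each, any order), 8 mm ridges between, 10 mm lips along the long sides, 14 mm end cheeks (heights above the deck).
- foam_blower: Foam insert (form: see foam_choke) with the blower's pocket, the largest: 62 x 68 mm (x,y), rounded, squared only at the +x,+y corner where the duct goes, about 4 mm clear all round. The blower fits only with its duct towards the insert's +y, its axes then along the insert's. Origin: centre of the insert's underside, below the pocket's centre; x across the row, y along it, z up.
- foam_transformer: Foam insert (form: see foam_choke) with the plus-shaped pocket for the transformer: 24 x 56 mm and 42 x 36 mm (x,y) crossing, about 4 mm clear all round. Origin: centre of the insert's underside, below the pocket's centre; x across the row, y along it, z up. Home: the part's x axis lies along the insert's, either way.
- foam_heatsink: Foam insert (form: see foam_choke) with the plain rectangular pocket for the heat sink, 33 x 58 mm (x,y), 4 mm clear all round. Origin: centre of the insert's underside, below the pocket's centre; x across the row, y along it, z up. Home: the part's x axis lies along the insert's, either way.
- foam_choke: Foam insert with the choke's round pocket, 54 mm across. Each insert: 100 x 88 x 22 mm (x across the row, y along it, z up), fixed in the kit rack (a grey rack like the other, no ridges, lips below the foam's top), origin at the centre of its underside, 30 mm above the bench. Black pocket floor 10 mm, pink top face 22 mm above the origin: a part lies home with its origin 10 mm above it.
- solder_reel: Bystander: reel of solder wire standing on its flange, 56 mm diameter, 44 mm high, on the bench to the robot's left; leave it. Origin: centre of its underside.
- cutters: Bystander: flush cutters with red handles, about 140 mm long, 12 mm high, lying on the bench to the robot's right; leave them. Origin: on the bench below the pivot, jaws to +x.

How it is judged:
By the outcome, as a careful person would: the job done as asked, in the order asked, and still so for the second after the job is handed in, with the robot touching nothing.
It also fails if it takes over 93 s, if anything falls off the work surface, if the arm or the gripper's body presses on something with over 40 N, if the wrist force passes 120 N, or if a joint passes its speed limit or range.

## Working session

There is one attempt and no reset: what is moved stays moved. The work goes in short steps, Python scripts to look and compute and a shell command to move; the robot and the scene stay as the last step left them, time stands still between calls to the robot, and variables do not carry over. Pictures are saved under pics/ and viewed, at most 14 in all, crops included, and the job is handed in when it is done.

```bash
mkdir -p pics; python3 - <<'E'
from bench import ctrl
import cv2,numpy as np
for n in("scene","top"):
    f=ctrl.grab_frame(n); cv2.imwrite(f"pics/{n}0.png",np.array(f["pixels"]))
    R=np.array(f["R"]);print(n,f["vertical_fov"],f["cx"],f["cy"],-R.T@np.array(f["t"]),R.round(3).tolist())
s=ctrl.sense();print(s)
E
```

```text
scene 54.311644683865694 325.14936944882334 245.51568921766287 [ 1.24332037 -0.16101501  0.68483614] [[0.218, 0.976, 0.014], [0.644, -0.133, -0.753], [-0.733, 0.173, -0.657]]
top 46.55691224135337 324.4486735035094 245.5423157246109 [0.28067357 0.02599548 1.42450337] [[0.006, -1.0, 0.012], [-0.982, -0.009, -0.19], [0.19, -0.011, -0.982]]
{'clock': 0.1, 'q': array([ 1.23503696e+00,  3.14120506e-01, -4.78959961e-02,  1.21019936e+00,
       -1.32193351e-05,  1.57085339e+00]), 'qvel': array([ 0.00073525, -0.0026026 ,  0.00229034, -0.00242335,  0.00124368,
        0.00061495]), 'joint_torque': array([ 6.32782012e-04, -5.40766203e+01,  3.40541053e+01,  1.11575215e-02,
        4.27342377e-05, -4.56361562e-07]), 'ee_pos': array([0.19753996, 0.56604802, 0.23057807]), 'tcp_rot': array([ 1.67120298e-01,  9.85936257e-01, -7.00894669e-04, -1.12059543e-04]), 'wrist_force': array([ 0.17537437,  0.01840965, -0.24089438]), 'moment': array([-0.04437078, -0.0021765 , -0.00290146]), 'grip_force': 0.0, 'grip_width': 1.0008193188126442}
```

View pics/top0.png

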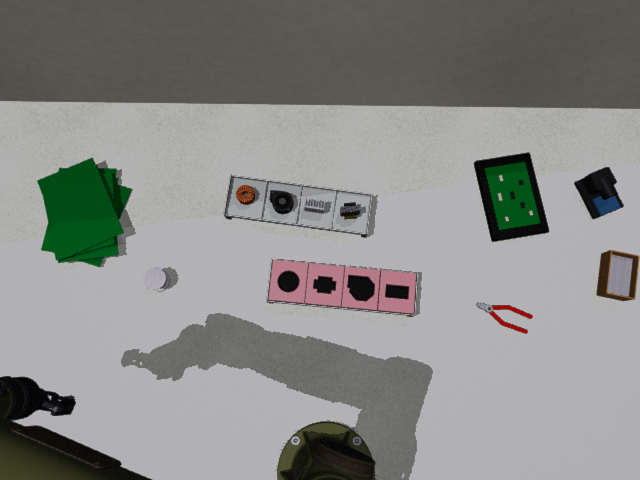

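View pics/scene0.png

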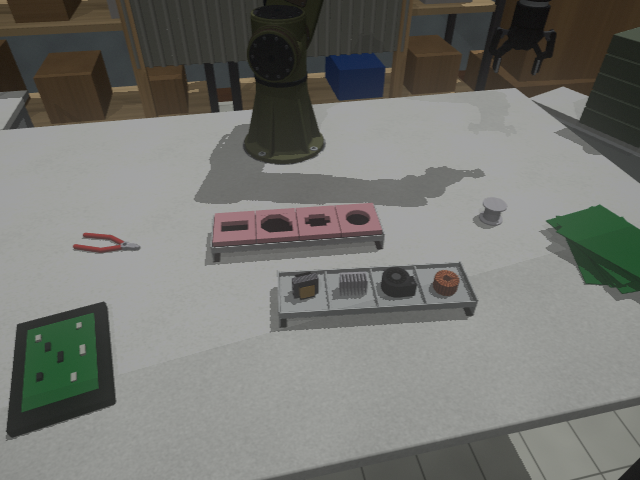

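Delivery rack, left to right in the top view: choke (246,194), blower (283,202), heat sink (318,205), transformer (351,211). Kit rack: choke (288,281), transformer (324,285), blower (361,288), heat sink (397,292). Next I'll zoom in.

```bash
python3 - <<'E'
import cv2,numpy as np
a=cv2.imread("pics/top0.png")[165:325,220:430]; b=cv2.imread("pics/scene0.png")[200:330,205:480]
a=cv2.resize(a[:80],(800,305),interpolation=cv2.INTER_CUBIC); b=cv2.resize(b[55:125,65:275],(800,267),interpolation=cv2.INTER_CUBIC)
cv2.imwrite("pics/crop1.png",np.vstack([a,b]))
E
```

```text
(no output)
```

View pics/crop1.png

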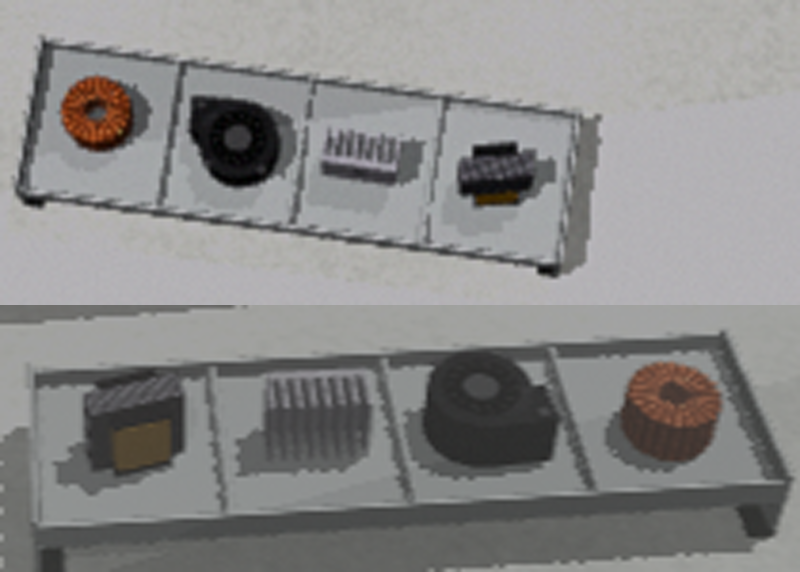

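```bash
cat > h.py <<'E'
import numpy as np,cv2
from bench import ctrl
def cam(n):
    f=ctrl.grab_frame(n); f["pixels"]=np.ascontiguousarray(f["pixels"]); return f
def cast(f,uv,z):
    uv=np.atleast_2d(np.array(uv,float)); F=240/np.tan(np.radians(f["vertical_fov"]/2))
    R=np.array(f["R"]);c=-R.T@np.array(f["t"])
    d=np.c_[(uv[:,0]-f["cx"])/F,(uv[:,1]-f["cy"])/F,np.ones(len(uv))]@R
    return (c+d*((z-c[2])/d[:,2])[:,None])[:,:2]
def pink(f,up=6):
    im=cv2.resize(f["pixels"],None,fx=up,fy=up,interpolation=cv2.INTER_CUBIC)
    b,g,r=[im[...,i].astype(int) for i in range(3)]
    m=((r-g>25)&(r>110)&(b>90)).astype(np.uint8)*255
    cs,h=cv2.findContours(m,cv2.RETR_CCOMP,cv2.CHAIN_APPROX_NONE)
    return m,[(c[:,0,:]+.5)/up-.5 for c,k in zip(cs,h[0]) if k[3]>=0 and cv2.contourArea(c)/up**2>60]
E
python3 - <<'E'
from h import *
o=[]
for n in("top","scene"):
    f=cam(n); m,cs=pink(f)
    np.savez(f"pics/{n}.npz",img=f["pixels"])
    for c in cs:
        w=cast(f,c,.052); wc=(w*1000).astype(np.float32)
        M=cv2.moments(wc.reshape(-1,1,2)); r=cv2.minAreaRect(wc)
        print(n,c.mean(0).round(),"centroid",round(M["m10"]/M["m00"],1),round(M["m01"]/M["m00"],1),"rect",np.round(r[0],1),np.round(r[1],1),round(r[2],1))
f=np.load("pics/top.npz")["img"]; g=np.load("pics/scene.npz")["img"]
def z(im,x,y,w,h,W,H): 
    return cv2.resize(im[y:y+h,x:x+w],(W,H),interpolation=cv2.INTER_CUBIC)
a=z(f,262,250,160,70,800,350)
b=z(g,210,200,180,55,800,244)
cv2.imwrite("pics/kit.png",np.vstack([a,b]))
def zg(x,y):
    p=z(f,x,y,40,30,400,300)
    for k in range(0,40,5):
        cv2.line(p,(k*10,0),(k*10,299),(0,255,0) if (x+k)%10==0 else (0,120,0),1); 
        if k<30: cv2.line(p,(0,k*10),(399,k*10),(0,255,0) if (y+k)%10==0 else (0,120,0),1)
    cv2.putText(p,f"{x},{y}",(5,15),0,.5,(0,0,255),1); return p
cv2.imwrite("pics/parts.png",np.vstack([np.hstack([zg(225,180),zg(265,185)]),np.hstack([zg(300,190),zg(330,195)])]))
E
```

```text
top [397. 291.] centroid 432.4 -168.6 rect [ 432.3 -168.6] [59.6 34.7] 84.6
top [324. 284.] centroid 448.2 10.5 rect [448.1  10.6] [57.7 43.5] 84.8
top [360. 287.] centroid 442.3 -79.2 rect [440.1 -78.9] [69.8 63.6] 85.1
top [288. 281.] centroid 456.1 100.2 rect [456.2 100.2] [55. 55.] 45.8
scene [234. 226.] centroid 433.7 -172.0 rect [ 433.7 -171.9] [58.4 34.7] 85.0
scene [277. 224.] centroid 443.6 -82.8 rect [441.4 -82.7] [68.7 64. ] 85.4
scene [317. 220.] centroid 449.4 7.0 rect [449.4   6.7] [57.7 43.8] 85.9
scene [358. 217.] centroid 458.2 96.4 rect [457.9  96.7] [54. 55.] 77.9
```

View pics/kit.png

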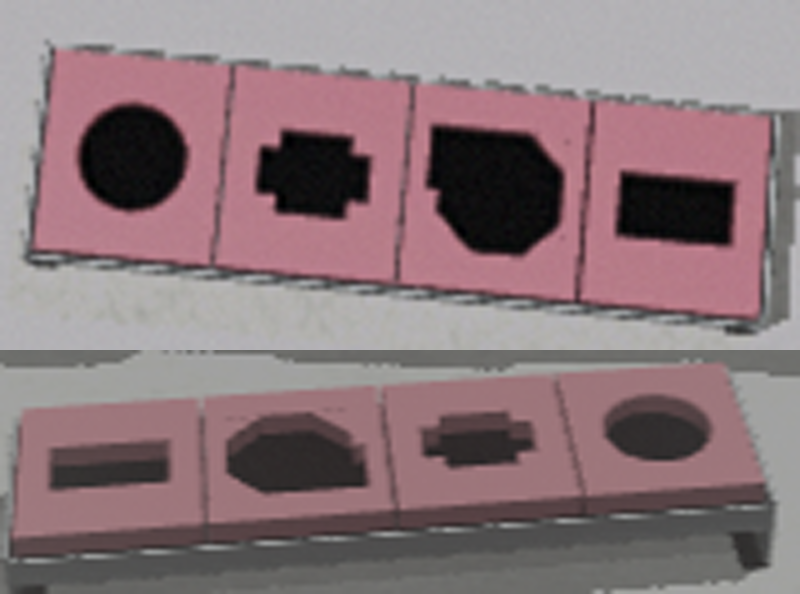

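View pics/parts.png

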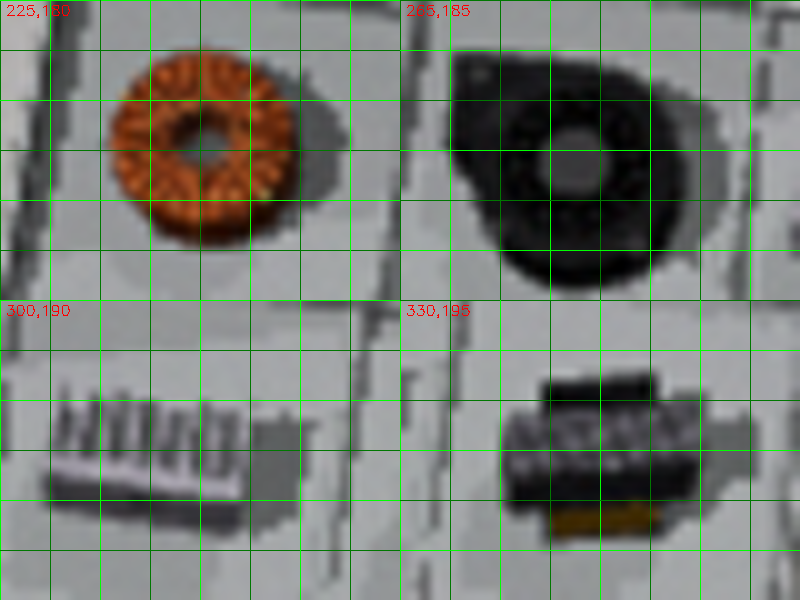

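Kit: the blower pocket's square corner points to world +x,+y, so the foam yaw is about -0.088. The top-view features I need are the hub near (281.9,200.5), core-top centre near (350,207.8), heat-sink top centre near (314.3,203.3) and choke near (244.8,194.3). I'll get the same features from the scene view.

```bash
python3 - <<'E'
import cv2,numpy as np
f=np.load("pics/scene.npz")["img"]
def zg(x,y):
    p=cv2.resize(f[y:y+30,x:x+40],(400,300),interpolation=cv2.INTER_CUBIC); p=cv2.convertScaleAbs(p,alpha=1.3)
    for k in range(0,40,5):
        cv2.line(p,(k*10,0),(k*10,299),(0,255,0) if (x+k)%10==0 else (0,120,0),1)
        if k<30: cv2.line(p,(0,k*10),(399,k*10),(0,255,0) if (y+k)%10==0 else (0,120,0),1)
    cv2.putText(p,f"{x},{y}",(5,15),0,.5,(0,0,255),1); return p
cv2.imwrite("pics/parts2.png",np.vstack([np.hstack([zg(425,265),zg(380,265)]),np.hstack([zg(330,267),zg(285,267)])]))
E
```

```text
(no output)
```

View pics/parts2.png

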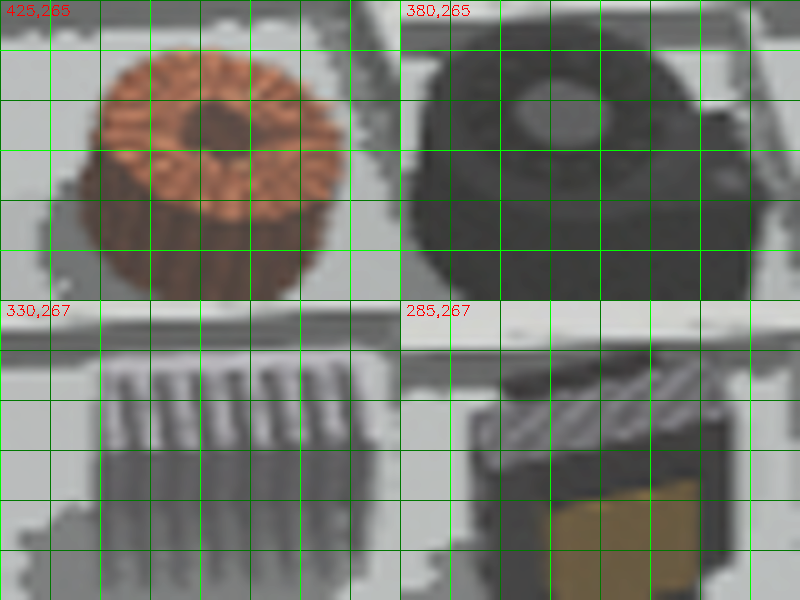

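```bash
python3 - <<'E'
from h import *
T,S=cam("top"),cam("scene")
def loc(o,p): return np.array(o)+np.array(p,float)/10-.45
def pr(n,a): print(n,(np.array(a)*1000).round(1).tolist())
def ang(f,o,p,q,z):
    a,b=cast(f,loc(o,p),z)[0],cast(f,loc(o,q),z)[0]; d=b-a; return round(np.arctan2(-d[0],d[1]),3)  # yaw if d along +y
for n,z,ot,pt,os_,ps in [("choke",.056,(225,180),None,(425,265),(220,134)),("blowhub",.06,(265,185),(174,160),(380,265),(163,112)),
  ("corner",.06,(265,185),(51,52),(380,265),(367,198)),
  ("heat",.068,(300,190),(148,138),(330,267),(233,99)),("trafo",.07,(330,195),(204,133),(285,267),(202,114))]:
    t=cast(T,loc(ot,pt),z)[0] if pt else cast(T,loc(ot,(202,148)),.043)[0]
    s=cast(S,loc(os_,ps),z)[0]; pr(n+" top,scene,avg+",[t,s,(t+s)/2])
print("yaw heat",ang(T,(300,190),(240,199),(43,172),.068),ang(S,(330,267),(97,58),(362,48),.068),ang(S,(330,267),(98,150),(375,142),.068))
print("yaw trafo",ang(T,(330,195),(307,92),(105,112),.07),ang(T,(330,195),(302,157),(102,172),.07),ang(S,(285,267),(70,115),(325,55),.07),ang(S,(285,267),(78,170),(335,115),.07))
print("yaw blower flank",ang(T,(265,185),(190,62),(51,52),.06))
for f,o in((T,[(174,160),(51,52),(265,185)]),(S,[(163,112),(367,198),(380,265)])):
    d=np.diff(cast(f,[loc(o[2],o[0]),loc(o[2],o[1])],.06),axis=0)[0]; print("hub->corner",(d*1000).round(1), "yaw",round(np.arctan2(d[1],d[0])-np.arctan2(33,27),3))
s=ctrl.sense();print(s["clock"])
E
```

```text
choke top,scene,avg+ [[679.6, 215.7], [680.0, 210.6], [679.8, 213.1]]
blowhub top,scene,avg+ [[659.4, 118.9], [658.4, 115.9], [658.9, 117.4]]
corner top,scene,avg+ [[687.4, 150.7], [687.7, 145.8], [687.6, 148.2]]
heat top,scene,avg+ [[650.7, 36.9], [651.2, 32.9], [651.0, 34.9]]
trafo top,scene,avg+ [[639.4, -52.5], [638.8, -56.0], [639.1, -54.2]]
yaw heat -0.131 -0.151 -0.165
yaw trafo 0.112 0.087 0.119 0.087
yaw blower flank -0.064
hub->corner [28.  31.8] yaw -0.037
hub->corner [29.4 29.8] yaw -0.092
0.3
```

```bash
cat >> h.py <<'E'
from scipy.spatial.transform import Rotation as Ro
def plan(*targets):
    """targets: (x,y,z mm, yaw of tool y from world +x). prints tool-frame shift (mm) after turn, and turn"""
    s=ctrl.sense(); p=np.array(s["ee_pos"])*1000; R=Ro.from_quat(s["tcp_rot"])
    print("t",round(s["clock"],2),"pos",p.round(1),"F",np.array(s["wrist_force"]).round(1),"grip",round(s["grip_width"],3),round(s["grip_force"],1))
    for x,y,z,a in targets:
        G=Ro.from_matrix(np.array([[np.sin(a),np.cos(a),0],[-np.cos(a),np.sin(a),0],[0,0,-1]]).T.T)
        # columns: tool x=(sin a,-cos a,0), y=(cos a,sin a,0), z=(0,0,-1)
        G=Ro.from_matrix(np.column_stack([[np.sin(a),-np.cos(a),0],[np.cos(a),np.sin(a),0],[0,0,-1]]))
        if np.dot(G.as_matrix()[:,1],R.as_matrix()[:,1])<-.2: G=G*Ro.from_rotvec([0,0,np.pi])
        d=np.array([x,y,z])-p
        print("turn",(R.inv()*G).as_rotvec().round(3),"shift now-axes",R.inv().apply(d).round(1),"after-turn axes",G.inv().apply(d).round(1)); p=np.array([x,y,z]); R=G
E
sed -i '/T\.T)$/d' h.py
python3 -c "
from h import *
plan((659.1,120.4,130,-.06),(659.1,120.4,40,-.06))"
```

```text
t 0.3 pos [197.6 566.3 231. ] F [-0.3  0.3 -0.4] grip 1.002 0.0Traceback (most recent call last):
  File "<string>", line 3, in <module>
    plan((659.1,120.4,130,-.06),(659.1,120.4,40,-.06))
    ~~~~^^^^^^^^^^^^^^^^^^^^^^^^^^^^^^^^^^^^^^^^^^^^^^
  File "h.py", line 23, in plan
    G=Ro.from_matrix(np.column_stack([[np.sin(a),-np.cos(a),0],[np.cos(a),np.sin(a),0],[0,0,-1]]))
  File "scipy/spatial/transform/_rotation.pyx", line 1143, in scipy.spatial.transform._rotation.Rotation.from_matrix
ValueError: Non-positive determinant (left-handed or null coordinate frame) in rotation matrix 0: [[-0.05996401  0.99820054  0.        ]
 [-0.99820054 -0.05996401  0.        ]
 [ 0.          0.         -1.        ]].
```

```bash
sed -i 's/\[np.sin(a),-np.cos(a),0\]/[-np.sin(a),np.cos(a),0]/; s/tool x=(sin a,-cos a,0)/tool x=(-sin a,cos a,0)/' h.py
python3 -c "
from h import *
plan((659.1,120.4,130,-.06),(659.1,120.4,40,-.06))"
```

```text
t 0.3 pos [197.6 566.3 231. ] F [-0.3  0.3 -0.4] grip 1.002 0.0
turn [-1.000e-03  0.000e+00  1.295e+00] shift now-axes [-582.6 -268.8  101.2] after-turn axes [-417.4  487.4  101. ]
turn [0. 0. 0.] shift now-axes [ 0.  0. 90.] after-turn axes [ 0.  0. 90.]
```

```bash
python3 -m pendant '[[0,0,0,0,0,0.145],[0,0,0,0,0,0.145],[0,0,0,0,0,0.145],[0,0,0,0,0,0.145],[0,0,0,0,0,0.145],[0,0,0,0,0,0.145],[0,0,0,0,0,0.145],[0,0,0,0,0,0.145]]' 0 40
python3 -m pendant '[[0,0,0,0,0,0.135],[-25,30,6,0,0,0],[-25,30,6,0,0,0],[-25,30,6,0,0,0],[-25,30,6,0,0,0],[-25,30,6,0,0,0],[-25,30,6,0,0,0],[-25,30,6,0,0,0]]'
python3 -c "
from h import *
plan((659.1,120.4,130,-.06),(659.1,120.4,40,-.06))"
```

```text
clock: 1.1
ee_pos: [0.1977, 0.5664, 0.2312]
tcp_rot: [0.682, 0.731, -0.0, 0.0]
wrist_force: [-0.3, 0.3, 0.6]
grip_width: 1.002
grip_force: 0.0
clock: 1.9
ee_pos: [0.3978, 0.378, 0.1892]
tcp_rot: [0.728, 0.686, 0.0, -0.0]
wrist_force: [-0.3, 0.8, 0.4]
grip_width: 0.998
grip_force: 0.0
t 1.9 pos [397.8 378.  189.2] F [-0.3  0.8  0.4] grip 0.998 0.0
turn [ 0. -0.  0.] shift now-axes [-241.6  276.2   59.2] after-turn axes [-241.5  276.3   59.2]
turn [0. 0. 0.] shift now-axes [ 0.  0. 90.] after-turn axes [ 0.  0. 90.]
```

```bash
python3 -m pendant '[[-30.2,34.5,7.4,0,0,0],[-30.2,34.5,7.4,0,0,0],[-30.2,34.5,7.4,0,0,0],[-30.2,34.5,7.4,0,0,0],[-30.2,34.5,7.4,0,0,0],[-30.2,34.5,7.4,0,0,0],[-30.2,34.5,7.4,0,0,0],[-30.2,34.5,7.4,0,0,0]]'
python3 - <<'E'
from h import *
plan((659.1,120.4,130,-.06),(659.1,120.4,40,-.06))
T,S=cam("top")["pixels"],cam("scene")["pixels"]
cv2.imwrite("pics/over.png",np.vstack([cv2.resize(T[160:235,210:390],(720,300)),cv2.resize(S[200:300,330:570],(720,300))]))
E
```

```text
clock: 2.7
ee_pos: [0.659, 0.1199, 0.1298]
tcp_rot: [0.728, 0.686, 0.0, -0.0]
wrist_force: [-0.7, 0.5, 0.1]
grip_width: 1.0
grip_force: 0.0
t 2.7 pos [659.  119.9 129.8] F [-0.7  0.5  0.1] grip 1.0 0.0
turn [ 0. -0. -0.] shift now-axes [ 0.5  0.1 -0.2] after-turn axes [ 0.5  0.1 -0.2]
turn [0. 0. 0.] shift now-axes [ 0.  0. 90.] after-turn axes [ 0.  0. 90.]
```

View pics/over.png

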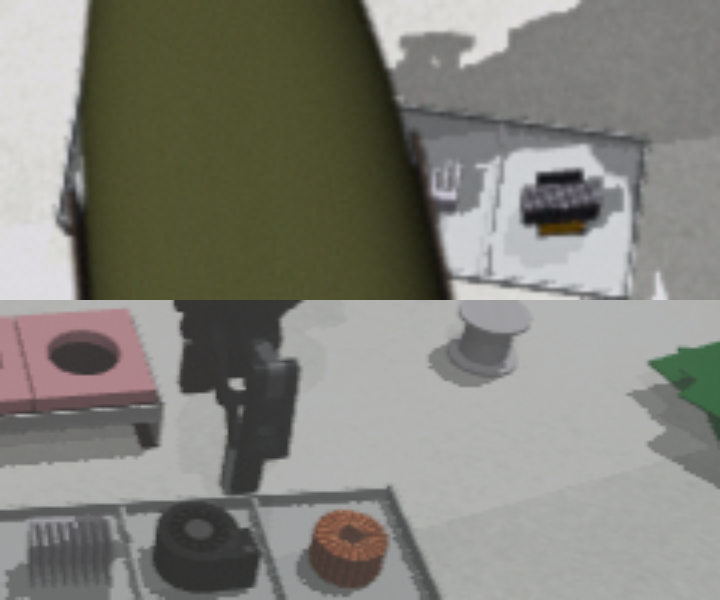

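The gripper stands above the blower, which is at about (195,545) in the lower picture. The arm blocks the top camera. Next I descend and close.

```bash
python3 -m pendant '[[0,0,30,0,0,0],[0,0,30,0,0,0],[0,0,20,0,0,0],[0,0,10,0,0,0],[0,0,0,0,0,0]]' 
python3 -m pendant '[[0,0,0,0,0,0],[0,0,0,0,0,0],[0,0,0,0,0,0],[0,0,0,0,0,0],[0,0,0,0,0,0],[0,0,0,0,0,0],[0,0,0,0,0,0],[0,0,0,0,0,0]]' 255 40
python3 - <<'E'
from h import *
plan()
S=cam("scene")["pixels"]
cv2.imwrite("pics/g1.png",cv2.resize(S[200:320,330:490],(800,600)))
E
```

```text
clock: 3.3
ee_pos: [0.6564, 0.1216, 0.0386]
tcp_rot: [0.728, 0.686, -0.001, -0.001]
wrist_force: [-0.0, 0.1, -0.1]
grip_width: 1.001
grip_force: 0.0
clock: 4.1
ee_pos: [0.6595, 0.1219, 0.0421]
tcp_rot: [0.728, 0.686, 0.002, 0.001]
wrist_force: [-0.4, 0.8, 6.3]
grip_width: 0.617
grip_force: 42.5
t 4.1 pos [659.5 121.9  42.1] F [-0.4  0.8  6.3] grip 0.617 42.5
```

View pics/g1.png

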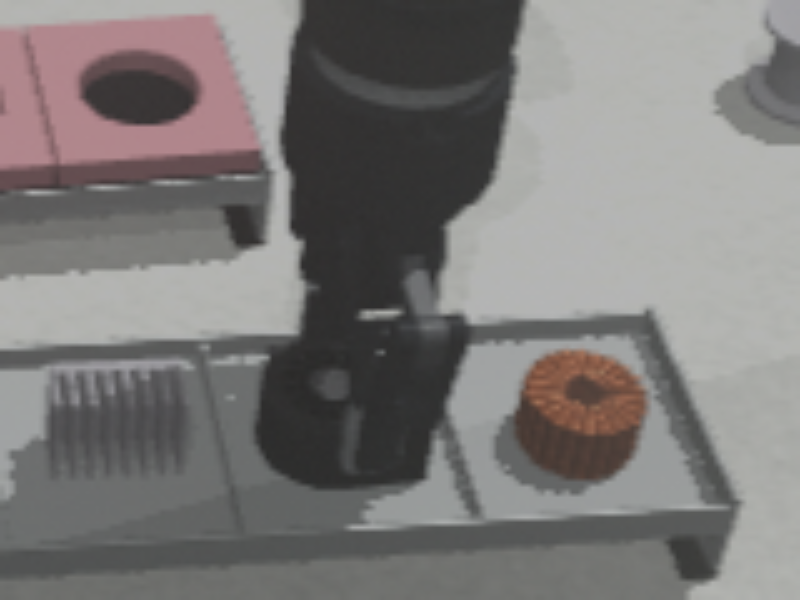

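```bash
python3 - <<'E'
from h import *
S=cam("scene")
for z in(.03,.035,.04,.045,.05): print(z,(cast(S,[[400.5,294.3],[413.5,293.5]],z)*1000).round(1).tolist())
E
python3 -m pendant '[[0,0,-5,0,0,0],[0,0,-10,0,0,0],[0,0,-20,0,0,0],[0,0,-35,0,0,0],[0,0,0,0,0,0]]'
```

```text
0.03 [[679.8, 121.4], [683.0, 146.5]]
0.035 [[684.1, 119.3], [687.2, 144.2]]
0.04 [[688.4, 117.1], [691.5, 141.9]]
0.045 [[692.7, 115.0], [695.8, 139.5]]
0.05 [[697.0, 112.8], [700.1, 137.2]]
clock: 4.7
ee_pos: [0.661, 0.1221, 0.1158]
tcp_rot: [0.728, 0.686, 0.003, 0.002]
wrist_force: [0.4, -0.9, 0.5]
grip_width: 0.618
grip_force: 42.3
```

```bash
python3 -m pendant '[[0,0,0,0,0,0],[0,0,0,0,0,0]]'
python3 - <<'E'
from h import *
plan((440.8,-80.8,112,-.088),(440.8,-80.8,52,-.088))
E
```

```text
clock: 4.9
ee_pos: [0.6571, 0.1213, 0.1094]
tcp_rot: [0.728, 0.686, -0.001, -0.0]
wrist_force: [-0.6, 0.4, -1.9]
grip_width: 0.614
grip_force: 42.2
t 4.9 pos [657.1 121.3 109.4] F [-0.6  0.4 -1.9] grip 0.614 42.2
turn [-0.001  0.     0.028] shift now-axes [-214.7 -203.8   -2.2] after-turn axes [-220.4 -197.7   -2.6]
turn [0. 0. 0.] shift now-axes [ 0.  0. 60.] after-turn axes [ 0.  0. 60.]
```

```bash
python3 -m pendant '[[0,0,0,0,0,0.028],[-15,-14,0,0,0,0],[-32,-29,0,0,0,0],[-40,-36,0,0,0,0],[-45,-41,0,0,0,0],[-40,-36,0,0,0,0],[-30,-28,0,0,0,0],[-17.6,-15.8,0,0,0,0]]'
python3 -m pendant '[[0,0,20,0,0,0],[0,0,10,0,0,0],[0,0,3,0,0,0],[0,0,0,0,0,0],[0,0,0,0,0,0],[0,0,0,0,0,0]]'
python3 - <<'E'
from h import *
plan((440.8,-80.8,52,-.088))
S=cam("scene")["pixels"]
cv2.imwrite("pics/p1.png",cv2.resize(S[160:260,210:370],(800,500)))
E
```

```text
clock: 5.7
ee_pos: [0.4493, -0.0684, 0.1091]
tcp_rot: [0.738, 0.674, -0.001, -0.001]
wrist_force: [0.4, -0.1, -0.8]
grip_width: 0.616
grip_force: 42.4
clock: 6.3
ee_pos: [0.4538, -0.0669, 0.0775]
tcp_rot: [0.737, 0.676, 0.0, 0.0]
wrist_force: [-0.4, 1.6, -1.0]
grip_width: 0.619
grip_force: 42.3
t 6.3 pos [453.8 -66.9  77.5] F [-0.4  1.6 -1. ] grip 0.619 42.3
turn [0.001 0.    0.001] shift now-axes [-15.  -11.8  25.5] after-turn axes [-15.  -11.7  25.5]
```

View pics/p1.png

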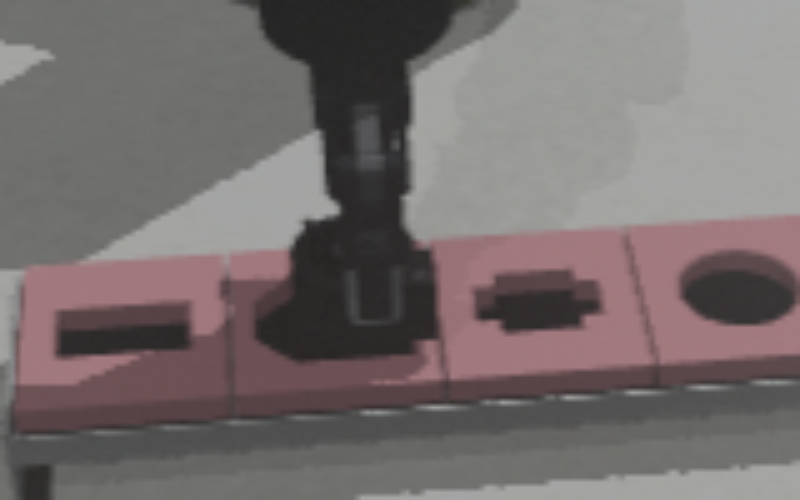

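The rows over 50 mm were clipped, so the blower is short of its pocket by about (-13.7,-12.4) along the tool axes. I'll correct that.

```bash
python3 -m pendant '[[-7,-6,0,0,0,0],[-6.7,-6.4,0,0,0,0],[0,0,5,0,0,0],[0,0,3,0,0,0],[0,0,0,0,0,0],[0,0,0,0,0,0],[0,0,0,0,0,0]]'
python3 - <<'E'
from h import *
for i in range(4):
    S=cam("scene");plan()
plan((440.8,-80.8,52,-.088))
S=S["pixels"]
cv2.imwrite("pics/p2.png",cv2.convertScaleAbs(cv2.resize(S[195:255,240:320],(800,600),interpolation=cv2.INTER_CUBIC),alpha=1.6))
E
```

```text
clock: 7.05
ee_pos: [0.4398, -0.0796, 0.0691]
tcp_rot: [0.737, 0.675, 0.0, 0.0]
wrist_force: [0.3, 0.4, -1.1]
grip_width: 0.612
grip_force: 42.4
t 7.1 pos [439.8 -79.6  69.2] F [-0.  -0.6 -1.2] grip 0.617 42.4
t 7.15 pos [439.8 -79.6  69.2] F [ 0.4 -0.3 -0.9] grip 0.613 42.4
t 7.2 pos [439.7 -79.6  69.2] F [ 0.3  0.4 -1.5] grip 0.614 42.4
t 7.25 pos [439.7 -79.6  69.2] F [ 0.6 -0.3 -0.8] grip 0.615 42.4
t 7.25 pos [439.7 -79.6  69.2] F [ 0.6 -0.3 -0.8] grip 0.615 42.4
turn [0. 0. 0.] shift now-axes [-1.1  1.2 17.2] after-turn axes [-1.1  1.2 17.2]
```

View pics/p2.png

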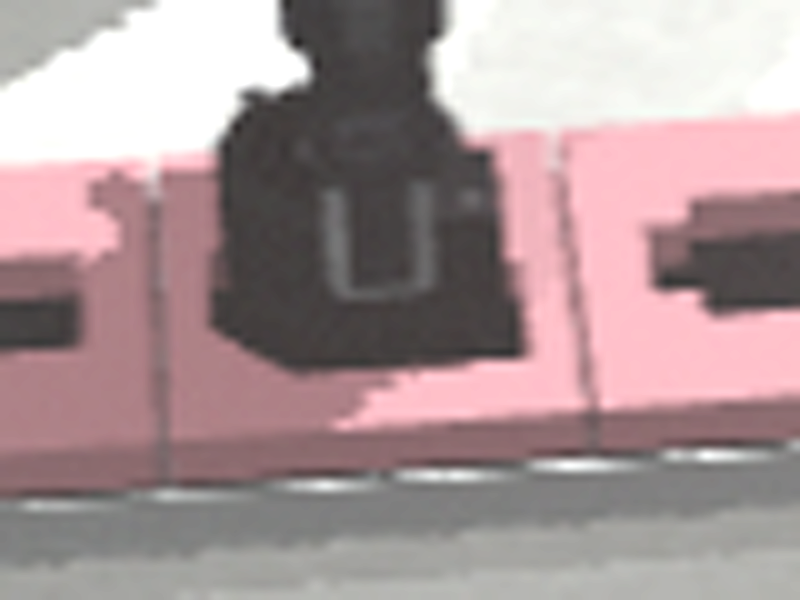

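```bash
python3 -m pendant '[[-0.9,1,0,0,0,0],[0,0,4,0,0,0],[0,0,4,0,0,0],[0,0,3,0,0,0],[0,0,3,0,0,0],[0,0,0,0,0,0],[0,0,0,0,0,0]]'
python3 -c "
from h import *
plan((440.8,-80.8,50,-.088))"
```

```text
clock: 7.95
ee_pos: [0.4404, -0.0806, 0.055]
tcp_rot: [0.738, 0.675, -0.0, -0.0]
wrist_force: [-1.1, -0.2, -0.4]
grip_width: 0.617
grip_force: 42.4
t 7.95 pos [440.4 -80.6  55. ] F [-1.1 -0.2 -0.4] grip 0.617 42.4
turn [-0. -0.  0.] shift now-axes [-0.1  0.4  5. ] after-turn axes [-0.1  0.4  5. ]
```

```bash
python3 -m pendant '[[0,0,2,0,0,0],[0,0,1,0,0,0],[0,0,1,0,0,0],[0,0,0.7,0,0,0],[0,0,0,0,0,0],[0,0,0,0,0,0]]'
```

```text
clock: 8.55
ee_pos: [0.4406, -0.0807, 0.0519]
tcp_rot: [0.738, 0.675, 0.0, 0.0]
wrist_force: [-6.9, 0.8, 18.7]
grip_width: 0.618
grip_force: 43.7
```

```bash
python3 -m pendant '[[0,0,-1.5,0,0,0],[0,0,0,0,0,0],[0,0,0,0,0,0]]' 
python3 -m pendant '[[0,0,0,0,0,0],[0,0,0,0,0,0],[0,0,0,0,0,0],[0,0,0,0,0,0],[0,0,0,0,0,0],[0,0,0,0,0,0]]' 0
python3 -m pendant '[[0,0,-10,0,0,0],[0,0,-25,0,0,0],[0,0,-30,0,0,0],[0,0,-10,0,0,0],[0,0,0,0,0,0]]'
python3 - <<'E'
from h import *
plan((639.1,-54.2,125,.1))
S=cam("scene")["pixels"]
cv2.imwrite("pics/p3.png",cv2.convertScaleAbs(cv2.resize(S[195:255,240:320],(600,450),interpolation=cv2.INTER_CUBIC),alpha=1.6))
E
```

```text
clock: 8.85
ee_pos: [0.4408, -0.0807, 0.052]
tcp_rot: [0.738, 0.675, 0.0, 0.0]
wrist_force: [0.4, 0.4, 2.3]
grip_width: 0.614
grip_force: 42.8
clock: 9.45
ee_pos: [0.4405, -0.0807, 0.0519]
tcp_rot: [0.738, 0.675, -0.0, -0.0]
wrist_force: [-0.2, 0.1, -0.4]
grip_width: 0.999
grip_force: 0.0
clock: 9.95
ee_pos: [0.4421, -0.081, 0.1288]
tcp_rot: [0.738, 0.675, 0.001, 0.002]
wrist_force: [0.6, 0.5, 0.0]
grip_width: 0.999
grip_force: 0.0
t 9.95 pos [442.1 -81.  128.8] F [0.6 0.5 0. ] grip 0.999 0.0
turn [ 0.004  0.001 -0.188] shift now-axes [ 44.  193.9   4.6] after-turn axes [  7.  198.7   3.8]
```

View pics/p3.png

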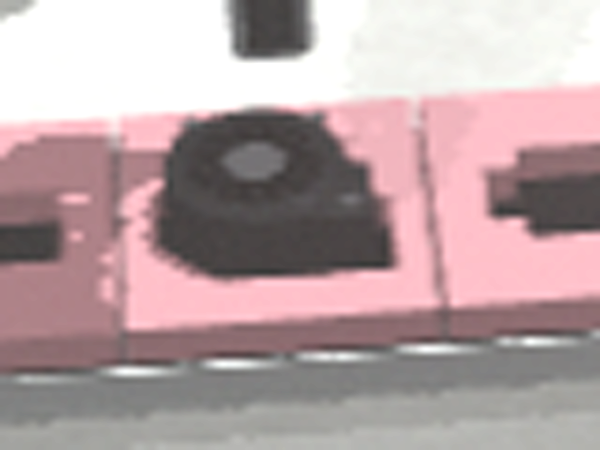

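The blower sits in its pocket with the duct towards +y and the hub near (273.6,216.3). The transformer is next.

```bash
python3 -m pendant '[[0,0,0,0,0,-0.094],[0,0,0,0,0,-0.094],[1,20,0,0,0,0],[1.5,40,0,0,0,0],[1.5,45,0,0,0,0],[1.2,45,0,0,0,0],[1,35,0,0,0,0],[0.5,15.2,0,0,0,0]]'
python3 -m pendant '[[0,0,10,0,0,0],[0,0,15,0,0,0],[0,0,5,0,0,0],[0,0,0,0,0,0],[0,0,0,0,0,0],[0,0,0,0,0,0]]'
python3 - <<'E'
from h import *
S=cam("scene");plan((639.1,-54.2,43,.1))
p=np.array([252,160])/7.5-.45+[240,195]; print("hub",cast(S,p,.07)*1000)
E
```

```text
clock: 10.8
ee_pos: [0.6411, -0.0534, 0.1245]
tcp_rot: [0.671, 0.742, -0.0, -0.001]
wrist_force: [0.2, -0.9, -0.1]
grip_width: 1.001
grip_force: 0.0
clock: 11.4
ee_pos: [0.6391, -0.0542, 0.0976]
tcp_rot: [0.671, 0.741, 0.0, 0.0]
wrist_force: [0.7, -0.2, 0.3]
grip_width: 0.999
grip_force: 0.0
t 11.45 pos [639.3 -54.2  97.7] F [-0.4 -0.7 -0. ] grip 0.997 0.0
turn [ 0.001  0.    -0.   ] shift now-axes [-0.  -0.3 54.7] after-turn axes [-0.  -0.2 54.7]
hub [[440.12172096 -87.55489898]]
```

```bash
python3 -m pendant '[[0,0,20,0,0,0],[0,0,20,0,0,0],[0,0,10,0,0,0],[0,0,4.7,0,0,0],[0,0,0,0,0,0],[0,0,0,0,0,0]]'
python3 -m pendant '[[0,0,0,0,0,0],[0,0,0,0,0,0],[0,0,0,0,0,0],[0,0,0,0,0,0],[0,0,0,0,0,0],[0,0,0,0,0,0],[0,0,0,0,0,0],[0,0,0,0,0,0]]' 255 40
python3 -m pendant '[[0,0,0,0,0,0],[0,0,0,0,0,0],[0,0,-5,0,0,0],[0,0,-15,0,0,0],[0,0,-25,0,0,0],[0,0,-20,0,0,0],[0,0,-5,0,0,0],[0,0,0,0,0,0]]'
python3 -m pendant '[[0,0,0,0,0,0],[0,0,0,0,0,0]]'
python3 -c "
from h import *
plan((448.8,8.8,113,-.088))"
```

```text
clock: 12.05
ee_pos: [0.6396, -0.0541, 0.043]
tcp_rot: [0.671, 0.742, 0.0, 0.0]
wrist_force: [-0.1, 0.7, 0.8]
grip_width: 1.004
grip_force: 0.0
clock: 12.85
ee_pos: [0.6392, -0.0541, 0.0426]
tcp_rot: [0.671, 0.742, 0.0, 0.0]
wrist_force: [-1.3, 0.5, 4.5]
grip_width: 0.386
grip_force: 41.0
clock: 13.65
ee_pos: [0.6398, -0.0541, 0.1134]
tcp_rot: [0.671, 0.742, 0.001, 0.001]
wrist_force: [0.1, -0.3, -3.2]
grip_width: 0.39
grip_force: 40.3
clock: 13.85
ee_pos: [0.638, -0.0539, 0.1108]
tcp_rot: [0.671, 0.742, -0.001, -0.001]
wrist_force: [-0.5, -0.6, -2.8]
grip_width: 0.389
grip_force: 40.3
t 13.85 pos [638.  -53.9 110.8] F [-0.5 -0.6 -2.8] grip 0.389 40.3
turn [-0.002 -0.     0.188] shift now-axes [  81.3 -182.    -1.7] after-turn axes [  45.9 -194.    -2.2]
```

```bash
python3 -m pendant '[[0,0,0,0,0,0.094],[0,0,0,0,0,0.094],[5,-20,0,0,0,0],[9,-40,0,0,0,0],[10,-44,0,0,0,0],[10,-42,0,0,0,0],[8,-34,0,0,0,0],[4,-15.3,0,0,0,0]]'
python3 -m pendant '[[0,0,15,0,0,0],[0,0,20,0,0,0],[0,0,6,0,0,0],[0,0,1,0,0,0],[0,0,0,0,0,0],[0,0,0,0,0,0],[0,0,0,0,0,0]]'
python3 - <<'E'
from h import *
S=cam("scene");plan((448.8,8.8,53,-.088))
S=S["pixels"]
cv2.imwrite("pics/p4.png",cv2.convertScaleAbs(cv2.resize(S[190:250,270:350],(600,450),interpolation=cv2.INTER_CUBIC),alpha=1.6))
E
```

```text
clock: 14.65
ee_pos: [0.4439, 0.0096, 0.1109]
tcp_rot: [0.737, 0.676, -0.002, -0.002]
wrist_force: [1.0, -0.5, -2.7]
grip_width: 0.387
grip_force: 40.7
clock: 15.35
ee_pos: [0.4492, 0.0089, 0.0708]
tcp_rot: [0.738, 0.675, 0.0, 0.0]
wrist_force: [-0.4, 0.2, -1.8]
grip_width: 0.39
grip_force: 40.6
t 15.4 pos [449.1   8.9  70.7] F [ 0.4  0.4 -1.5] grip 0.389 40.6
turn [ 0.001 -0.    -0.   ] shift now-axes [-0.2 -0.3 17.7] after-turn axes [-0.2 -0.2 17.7]
```

View pics/p4.png

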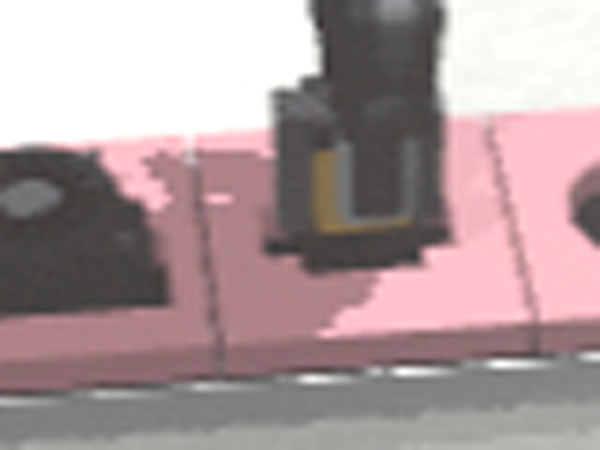

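```bash
python3 -m pendant '[[0,0,4,0,0,0],[0,0,4,0,0,0],[0,0,3,0,0,0],[0,0,2.5,0,0,0],[0,0,1.5,0,0,0],[0,0,0,0,0,0],[0,0,0,0,0,0]]'
python3 -m pendant '[[0,0,1,0,0,0],[0,0,0.6,0,0,0],[0,0,0,0,0,0],[0,0,0,0,0,0]]'
```

```text
clock: 16.1
ee_pos: [0.4485, 0.009, 0.0552]
tcp_rot: [0.738, 0.675, -0.0, 0.0]
wrist_force: [0.4, 0.3, -2.9]
grip_width: 0.394
grip_force: 40.7
clock: 16.5
ee_pos: [0.4485, 0.009, 0.0536]
tcp_rot: [0.738, 0.675, 0.0, 0.0]
wrist_force: [-0.2, 0.2, -2.8]
grip_width: 0.39
grip_force: 40.7
```

```bash
python3 -m pendant '[[0,0,0.5,0,0,0],[0,0,0.5,0,0,0],[0,0,0,0,0,0]]'
```

```text
clock: 16.8
ee_pos: [0.4485, 0.009, 0.0526]
tcp_rot: [0.738, 0.675, 0.0, 0.0]
wrist_force: [0.2, -1.1, -1.6]
grip_width: 0.387
grip_force: 40.9
```

```bash
python3 -m pendant '[[0,0,0.4,0,0,0],[0,0,0,0,0,0]]'
python3 -m pendant '[[0,0,0,0,0,0],[0,0,0,0,0,0],[0,0,0,0,0,0],[0,0,0,0,0,0],[0,0,0,0,0,0],[0,0,0,0,0,0],[0,0,0,0,0,0]]' 0
python3 -m pendant '[[0,0,-10,0,0,0],[0,0,-25,0,0,0],[0,0,-30,0,0,0],[0,0,-10,0,0,0],[0,0,0,0,0,0],[0,0,0,0,0,0]]'
python3 - <<'E'
from h import *
S=cam("scene");plan((651,34.9,127,-.145))
S=S["pixels"]
cv2.imwrite("pics/p5.png",cv2.convertScaleAbs(cv2.resize(S[190:250,270:350],(600,450),interpolation=cv2.INTER_CUBIC),alpha=1.6))
E
```

```text
clock: 17.0
ee_pos: [0.4486, 0.009, 0.0526]
tcp_rot: [0.738, 0.675, 0.0, 0.0]
wrist_force: [-2.4, 0.8, 5.3]
grip_width: 0.391
grip_force: 41.6
clock: 17.7
ee_pos: [0.4485, 0.009, 0.0522]
tcp_rot: [0.738, 0.675, 0.0, 0.0]
wrist_force: [-0.7, -0.1, 0.5]
grip_width: 0.997
grip_force: 0.0
clock: 18.3
ee_pos: [0.4483, 0.009, 0.1268]
tcp_rot: [0.738, 0.675, -0.0, -0.0]
wrist_force: [-0.4, 0.3, -0.2]
grip_width: 1.001
grip_force: 0.0
t 18.35 pos [447.8   8.9 126.3] F [-0.2  0.9 -1.4] grip 1.0 0.0
turn [-0.001  0.     0.057] shift now-axes [ 43.7 200.2  -1. ] after-turn axes [ 55.  197.4  -0.7]
```

View pics/p5.png

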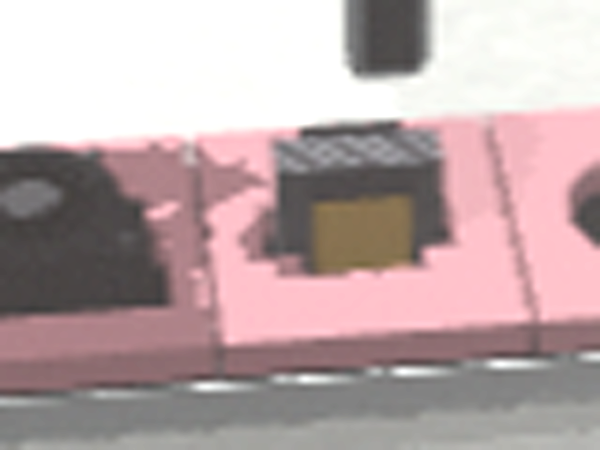

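The transformer is seated in the plus pocket. The heat sink is next.

```bash
python3 -m pendant '[[0,0,0,0,0,0.057],[7,20,0,0,0,0],[10,38,0,0,0,0],[11,43,0,0,0,0],[11,43,0,0,0,0],[10,36,0,0,0,0],[5.9,16.5,0,0,0,0],[0,0,0,0,0,0]]'
python3 -m pendant '[[0,0,10,0,0,0],[0,0,20,0,0,0],[0,0,5,0,0,0],[0,0,0,0,0,0],[0,0,0,0,0,0],[0,0,0,0,0,0]]'
python3 -c "
from h import *
cam('scene');plan((651,34.9,43,-.145))"
```

```text
clock: 19.15
ee_pos: [0.652, 0.0353, 0.1247]
tcp_rot: [0.756, 0.654, -0.001, -0.001]
wrist_force: [0.1, 0.3, -1.1]
grip_width: 1.0
grip_force: 0.0
clock: 19.75
ee_pos: [0.6512, 0.0349, 0.0932]
tcp_rot: [0.756, 0.654, 0.001, 0.0]
wrist_force: [0.1, -0.8, 0.6]
grip_width: 0.998
grip_force: 0.0
t 19.8 pos [651.4  34.9  93.2] F [-0.3  0.2 -0.3] grip 0.999 0.0
turn [ 0.001 -0.    -0.   ] shift now-axes [-0.  -0.4 50.2] after-turn axes [-0.  -0.4 50.2]
```

```bash
python3 -m pendant '[[0,0,20,0,0,0],[0,0,18,0,0,0],[0,0,8,0,0,0],[0,0,4,0,0,0],[0,0,0,0,0,0],[0,0,0,0,0,0]]'
python3 -m pendant '[[0,0,0,0,0,0],[0,0,0,0,0,0],[0,0,0,0,0,0],[0,0,0,0,0,0],[0,0,0,0,0,0],[0,0,0,0,0,0],[0,0,0,0,0,0],[0,0,0,0,0,0]]' 255 30
python3 -m pendant '[[0,0,0,0,0,0],[0,0,0,0,0,0],[0,0,-5,0,0,0],[0,0,-15,0,0,0],[0,0,-25,0,0,0],[0,0,-20,0,0,0],[0,0,-5,0,0,0],[0,0,0,0,0,0]]'
python3 -m pendant '[[0,0,0,0,0,0],[0,0,0,0,0,0]]'
python3 -c "
from h import *
plan((433,-170.3,113,-.088))"
```

```text
clock: 20.4
ee_pos: [0.6516, 0.035, 0.0431]
tcp_rot: [0.756, 0.654, 0.001, 0.0]
wrist_force: [-0.2, 0.4, 0.9]
grip_width: 0.998
grip_force: 0.0
clock: 21.2
ee_pos: [0.6511, 0.0349, 0.0425]
tcp_rot: [0.756, 0.654, 0.0, 0.0]
wrist_force: [-0.4, 0.4, 4.3]
grip_width: 0.282
grip_force: 30.2
clock: 22.0
ee_pos: [0.6517, 0.0349, 0.1135]
tcp_rot: [0.756, 0.654, 0.001, 0.001]
wrist_force: [0.3, 0.6, -1.1]
grip_width: 0.287
grip_force: 29.8
clock: 22.2
ee_pos: [0.6499, 0.0348, 0.1109]
tcp_rot: [0.756, 0.654, -0.001, -0.001]
wrist_force: [-0.3, -0.4, -0.5]
grip_width: 0.283
grip_force: 29.8
t 22.2 pos [649.9  34.8 110.9] F [-0.3 -0.4 -0.5] grip 0.283 29.8
turn [-0.002  0.    -0.057] shift now-axes [-234.3 -185.    -1.6] after-turn axes [-223.4 -198.    -2.1]
```

```bash
python3 -m pendant '[[0,0,0,0,0,-0.057]]'
python3 -m pendant '[[-13.4,-12,0,0,0,0],[-29.1,-25.9,0,0,0,0],[-34.7,-30.9,0,0,0,0],[-34.7,-30.9,0,0,0,0],[-34.7,-30.9,0,0,0,0],[-34.7,-30.9,0,0,0,0],[-26.8,-23.9,0,0,0,0],[-15.5,-14.1,0,0,0,0]]'
python3 -m pendant '[[0,0,15,0,0,0],[0,0,20,0,0,0],[0,0,6,0,0,0],[0,0,1,0,0,0],[0,0,0,0,0,0],[0,0,0,0,0,0],[0,0,0,0,0,0]]'
python3 - <<'E'
from h import *
S=cam("scene");plan((433,-170.3,53,-.088))
E
```

```text
clock: 22.3
ee_pos: [0.65, 0.0348, 0.1109]
tcp_rot: [0.737, 0.676, -0.001, -0.001]
wrist_force: [-0.8, -0.8, -1.2]
grip_width: 0.288
grip_force: 29.8
clock: 23.1
ee_pos: [0.4294, -0.1714, 0.1113]
tcp_rot: [0.738, 0.675, -0.001, -0.001]
wrist_force: [0.6, -0.8, -0.9]
grip_width: 0.288
grip_force: 29.9
clock: 23.8
ee_pos: [0.4331, -0.1704, 0.0708]
tcp_rot: [0.737, 0.675, 0.0, 0.0]
wrist_force: [0.1, 0.2, -0.2]
grip_width: 0.285
grip_force: 29.9
t 23.85 pos [ 433.  -170.4   70.7] F [ 0.1  0.4 -1.7] grip 0.287 29.9
turn [0.001 0.    0.   ] shift now-axes [ 0.1 -0.  17.7] after-turn axes [ 0.1 -0.  17.7]
```

```bash
python3 -m pendant '[[0,0,4,0,0,0],[0,0,3,0,0,0],[0,0,2,0,0,0],[0,0,0,0,0,0]]'
python3 -m pendant '[[0,0,2,0,0,0],[0,0,2,0,0,0],[0,0,2,0,0,0],[0,0,1.5,0,0,0],[0,0,0,0,0,0]]'
python3 -m pendant '[[0,0,0.6,0,0,0],[0,0,0,0,0,0],[0,0,0,0,0,0]]'
```

```text
clock: 24.25
ee_pos: [0.4321, -0.1702, 0.0608]
tcp_rot: [0.738, 0.675, -0.0, -0.0]
wrist_force: [1.0, 0.4, -1.2]
grip_width: 0.288
grip_force: 29.9
clock: 24.75
ee_pos: [0.4323, -0.1702, 0.0534]
tcp_rot: [0.738, 0.675, -0.0, -0.0]
wrist_force: [-0.3, 0.2, -0.7]
grip_width: 0.282
grip_force: 29.9
clock: 25.05
ee_pos: [0.4326, -0.1703, 0.0532]
tcp_rot: [0.738, 0.675, 0.0, 0.0]
wrist_force: [0.4, 0.2, 0.1]
grip_width: 0.282
grip_force: 29.9
```

```bash
python3 -m pendant '[[0,0,0.6,0,0,0],[0,0,0,0,0,0],[0,0,0,0,0,0]]'
python3 -m pendant '[[0,0,0,0,0,0],[0,0,0,0,0,0],[0,0,0,0,0,0],[0,0,0,0,0,0],[0,0,0,0,0,0],[0,0,0,0,0,0],[0,0,0,0,0,0]]' 0
python3 -m pendant '[[0,0,-10,0,0,0],[0,0,-25,0,0,0],[0,0,-30,0,0,0],[0,0,-10,0,0,0],[0,0,0,0,0,0],[0,0,0,0,0,0]]'
python3 - <<'E'
from h import *
S=cam("scene");plan((679.8,213.1,127,-.088))
im=cv2.resize(S["pixels"],None,fx=6,fy=6,interpolation=cv2.INTER_CUBIC)
o=cv2.cvtColor(im,cv2.COLOR_BGR2HSV); m=((o[...,1]>90)&(o[...,0]<20)).astype(np.uint8)
m[:, :410*6]=0; m[:250*6]=0; m[300*6:]=0; m[:,480*6:]=0
c=max(cv2.findContours(m,cv2.RETR_EXTERNAL,cv2.CHAIN_APPROX_NONE)[0],key=cv2.contourArea)
r=cv2.boundingRect(c); h=cv2.convexHull(c); M=cv2.moments(h)
print(np.array(r)/6, "mid", cast(S,[M["m10"]/M["m00"]/6-.42,M["m01"]/M["m00"]/6-.42],.043)*1000)
E
```

```text
clock: 25.35
ee_pos: [0.4325, -0.1703, 0.0525]
tcp_rot: [0.738, 0.675, 0.0, -0.0]
wrist_force: [-1.2, -0.4, -1.2]
grip_width: 0.289
grip_force: 29.9
clock: 26.05
ee_pos: [0.4325, -0.1703, 0.0525]
tcp_rot: [0.738, 0.675, -0.0, 0.0]
wrist_force: [0.1, 0.7, -0.1]
grip_width: 1.0
grip_force: 0.0
clock: 26.65
ee_pos: [0.4322, -0.1702, 0.1271]
tcp_rot: [0.738, 0.675, -0.0, -0.0]
wrist_force: [-0.8, 1.0, -0.3]
grip_width: 1.0
grip_force: 0.0
t 26.7 pos [ 431.8 -170.   126.6] F [ 0.1 -0.2  0.3] grip 1.002 0.0
turn [-0.001 -0.    -0.   ] shift now-axes [403.5 213.4  -0.5] after-turn axes [ 4.035e+02  2.134e+02 -4.000e-01]
[434.66666667 270.33333333  24.          16.83333333] mid [[669.24342877 217.97907563]]
```

```bash
python3 -m pendant '[[20,10.5,0,0,0,0],[32,17,0,0,0,0],[39,20.5,0,0,0,0],[39,20.5,0,0,0,0],[39,20.5,0,0,0,0],[39,20.5,0,0,0,0],[39,20.5,0,0,0,0],[39,20.5,0,0,0,0]]'
python3 -m pendant '[[39,20.5,0,0,0,0],[36,19,0,0,0,0],[27,14,0,0,0,0],[15.6,8.6,0,0,0,0],[0,0,0,0,0,0],[0,0,20,0,0,0],[0,0,5,0,0,0],[0,0,0,0,0,0]]'
python3 -m pendant '[[0,0,0,0,0,0],[0,0,0,0,0,0],[0,0,0,0,0,0]]'
python3 -c "
from h import *
cam('scene');plan((679.8,213.1,40.5,-.088))"
```

```text
clock: 27.5
ee_pos: [0.6072, 0.1029, 0.1256]
tcp_rot: [0.737, 0.675, -0.001, -0.001]
wrist_force: [1.4, -1.6, -0.0]
grip_width: 1.002
grip_force: 0.0
clock: 28.3
ee_pos: [0.6778, 0.2117, 0.1004]
tcp_rot: [0.738, 0.675, -0.002, -0.001]
wrist_force: [0.1, -0.1, 0.7]
grip_width: 0.999
grip_force: 0.0
clock: 28.6
ee_pos: [0.6802, 0.213, 0.1035]
tcp_rot: [0.738, 0.675, 0.001, 0.0]
wrist_force: [0.6, 0.1, 0.1]
grip_width: 1.001
grip_force: 0.0
t 28.65 pos [680.1 213.  103.3] F [-0.2  0.1 -0.1] grip 1.0 0.0
turn [ 0.001 -0.    -0.   ] shift now-axes [ 0.  -0.4 62.8] after-turn axes [ 0.1 -0.3 62.8]
```

```bash
python3 -m pendant '[[0,0,20,0,0,0],[0,0,25,0,0,0],[0,0,13,0,0,0],[0,0,5.8,0,0,0],[0,0,0,0,0,0],[0,0,0,0,0,0]]'
python3 -m pendant '[[0,0,0,0,0,0],[0,0,0,0,0,0],[0,0,0,0,0,0],[0,0,0,0,0,0],[0,0,0,0,0,0],[0,0,0,0,0,0],[0,0,0,0,0,0],[0,0,0,0,0,0]]' 255 40
python3 -m pendant '[[0,0,0,0,0,0],[0,0,0,0,0,0],[0,0,-5,0,0,0],[0,0,-15,0,0,0],[0,0,-25,0,0,0],[0,0,-20,0,0,0],[0,0,-5,0,0,0],[0,0,0,0,0,0]]'
python3 -m pendant '[[0,0,0,0,0,0],[0,0,0,0,0,0]]'
python3 -c "
from h import *
plan((457.1,98.3,110,-.088))"
```

```text
clock: 29.25
ee_pos: [0.6804, 0.2133, 0.0396]
tcp_rot: [0.738, 0.675, 0.001, 0.0]
wrist_force: [0.2, 0.2, -0.5]
grip_width: 1.0
grip_force: 0.0
clock: 30.05
ee_pos: [0.6803, 0.2132, 0.0398]
tcp_rot: [0.738, 0.675, 0.001, 0.0]
wrist_force: [-0.8, -0.7, 5.0]
grip_width: 0.52
grip_force: 40.9
clock: 30.85
ee_pos: [0.6806, 0.2133, 0.1102]
tcp_rot: [0.738, 0.675, 0.001, 0.0]
wrist_force: [-1.1, 0.5, -1.5]
grip_width: 0.525
grip_force: 41.0
clock: 31.05
ee_pos: [0.6788, 0.2127, 0.1072]
tcp_rot: [0.738, 0.675, -0.001, -0.001]
wrist_force: [0.3, 0.6, -0.5]
grip_width: 0.52
grip_force: 41.0
t 31.05 pos [678.8 212.7 107.2] F [ 0.3  0.6 -0.5] grip 0.52 41.0
turn [-0.002  0.001 -0.   ] shift now-axes [-133.5 -210.8   -2.2] after-turn axes [-133.5 -210.8   -2.8]
```

```bash
python3 -m pendant '[[-8,-12.7,0,0,0,0],[-17.4,-27.6,0,0,0,0],[-20.8,-32.9,0,0,0,0],[-20.8,-32.9,0,0,0,0],[-20.8,-32.9,0,0,0,0],[-20.8,-32.9,0,0,0,0],[-16.1,-25.4,0,0,0,0],[-9.3,-14.7,0,0,0,0]]'
python3 -m pendant '[[0,0,15,0,0,0],[0,0,20,0,0,0],[0,0,6,0,0,0],[0,0,1.5,0,0,0],[0,0,0,0,0,0],[0,0,0,0,0,0],[0,0,0,0,0,0]]'
python3 - <<'E'
from h import *
S=cam("scene");plan((457.1,98.3,50,-.088))
E
```

```text
clock: 31.85
ee_pos: [0.4533, 0.0969, 0.1076]
tcp_rot: [0.738, 0.675, -0.001, -0.001]
wrist_force: [-0.4, -0.6, -0.8]
grip_width: 0.519
grip_force: 41.1
clock: 32.55
ee_pos: [0.4574, 0.0984, 0.0668]
tcp_rot: [0.738, 0.675, 0.0, 0.0]
wrist_force: [0.2, 0.4, -1.0]
grip_width: 0.519
grip_force: 41.1
t 32.6 pos [457.3  98.4  66.7] F [ 0.  -0.6 -0.9] grip 0.524 41.1
turn [ 0.001 -0.     0.   ] shift now-axes [-0.1 -0.3 16.7] after-turn axes [-0.1 -0.2 16.7]
```

```bash
python3 -m pendant '[[0,0,4,0,0,0],[0,0,3,0,0,0],[0,0,2,0,0,0],[0,0,0,0,0,0]]'
python3 -m pendant '[[0,0,2,0,0,0],[0,0,2,0,0,0],[0,0,2,0,0,0],[0,0,0.8,0,0,0],[0,0,0,0,0,0]]'
python3 -m pendant '[[0,0,0.6,0,0,0],[0,0,0,0,0,0],[0,0,0,0,0,0]]'
```

```text
clock: 33.0
ee_pos: [0.4564, 0.0981, 0.0568]
tcp_rot: [0.738, 0.675, -0.0, -0.0]
wrist_force: [-0.3, -0.6, -0.3]
grip_width: 0.52
grip_force: 41.1
clock: 33.5
ee_pos: [0.4566, 0.0981, 0.0502]
tcp_rot: [0.738, 0.675, -0.0, -0.0]
wrist_force: [0.4, -0.3, -0.6]
grip_width: 0.517
grip_force: 41.1
clock: 33.8
ee_pos: [0.4568, 0.0982, 0.05]
tcp_rot: [0.738, 0.675, 0.0, 0.0]
wrist_force: [-0.5, 0.8, 2.1]
grip_width: 0.522
grip_force: 43.0
```

```bash
python3 -m pendant '[[0,0,0,0,0,0],[0,0,0,0,0,0],[0,0,0,0,0,0],[0,0,0,0,0,0],[0,0,0,0,0,0],[0,0,0,0,0,0],[0,0,0,0,0,0]]' 0
python3 -m pendant '[[0,0,-10,0,0,0],[0,0,-25,0,0,0],[0,0,-30,0,0,0],[0,0,-20,0,0,0],[0,0,0,0,0,0]]'
python3 -m pendant '[[20,0,0,0,0,0],[40,0,0,0,0,0],[45,0,0,0,0,0],[45,0,0,0,0,0],[40,0,0,0,0,0],[20,0,0,0,0,0],[0,0,0,0,0,0],[0,0,0,0,0,0]]'
python3 - <<'E'
from h import *
T,S=cam("top"),cam("scene");plan()
a=cv2.resize(T["pixels"][250:320,262:422],(800,350),interpolation=cv2.INTER_CUBIC)
b=cv2.resize(S["pixels"][198:253,210:390],(800,244),interpolation=cv2.INTER_CUBIC)
cv2.imwrite("pics/end.png",cv2.convertScaleAbs(np.vstack([a,b]),alpha=1.4))
E
```

```text
clock: 34.5
ee_pos: [0.4568, 0.0982, 0.0498]
tcp_rot: [0.738, 0.675, -0.0, -0.0]
wrist_force: [-0.6, -0.1, 0.3]
grip_width: 1.002
grip_force: 0.0
clock: 35.0
ee_pos: [0.4592, 0.0987, 0.1383]
tcp_rot: [0.738, 0.675, 0.003, 0.001]
wrist_force: [0.5, -0.3, 0.5]
grip_width: 1.002
grip_force: 0.0
clock: 35.8
ee_pos: [0.4746, 0.3066, 0.1341]
tcp_rot: [0.737, 0.675, -0.001, 0.0]
wrist_force: [-0.7, -0.4, -0.2]
grip_width: 0.998
grip_force: 0.0
t 35.9 pos [474.8 305.8 134.4] F [0.3 0.7 0.8] grip 0.999 0.0
```

View pics/end.png

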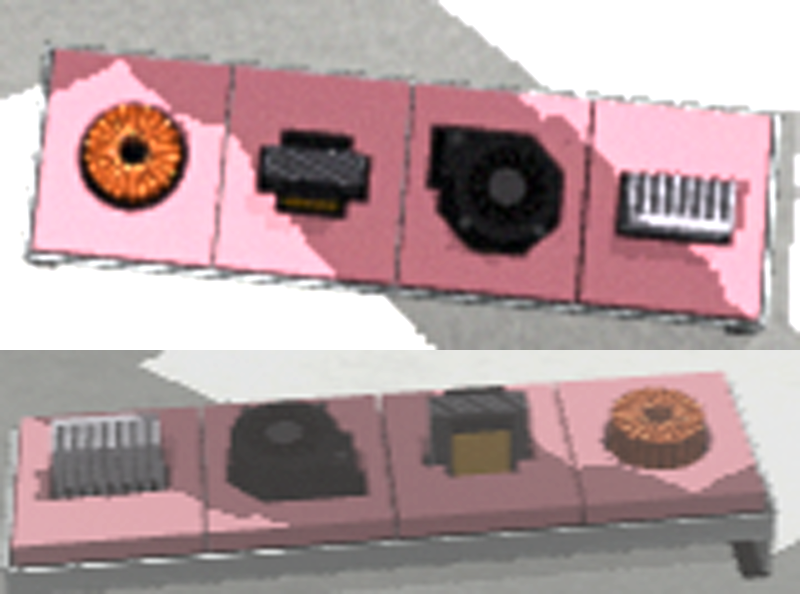

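All four parts lie flat in their own pockets: choke (133,155), transformer (313,173), blower (497,190) and heat sink (678,207) in the top crop. I'm handing in now.

```bash
python3 -c "
from bench import ctrl
print(ctrl.finish_job())"
```

```text
the job is handed in; nothing more can be done
None
```

The blower, transformer, heat sink and choke were each lowered into their own foam pocket and look flat in the final pictures; I left the solder reel and cutters alone, and the job was handed in at about 36 s of the 93 s allowed.

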